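# Reset the otoscope power unit with its push-pull knob

## Robot

A 6-joint arm with a two-finger parallel gripper is mounted at the origin on the work surface. World frame = base frame: x ahead of the robot, y to its left, z up, the work surface at z = 0. Lengths are in m, angles in rad, forces in N, time in s.
With the tool pointing down it reaches from about 0.35 to 0.775 m from the base axis. Payload 5.5 kg.
Tool frame: the origin (TCP) lies midway between the tips of the shut fingers; the grasp point (between the pads) lies 19 mm behind it; z points along the fingers, y is the line along which they close (so a half turn about z gives the same grasp; the last joint's range is limited). The gripper opens to 85 mm and grips with 20 to 120 N. Pads are 22 mm wide; open, the fingers measure 114 mm over their backs; the gripper's body (76 mm by 85 mm) begins 54 mm behind the grasp point. The pads swing forward as they close: fully open they stand 13 mm farther back than shut.
Start: joints at [-1.265, 0.313, 0.046, 1.304, 0, 1.431], TCP at [0.248, -0.519, 0.231] pointing down, gripper open.
Joint ranges: [-2.76, 2.76], [-0.86, 1.69], [-1.03, 1.26], [-2.2, 2.34], [-1.47, 1.5], [-3.14, 3.14]. Speed limits (rad/s): [2.57, 2.57, 3.14, 3.14, 3.14, 3.14].

## Interface

Orientations are given as a unit quaternion [w, x, y, z].
In Python, from workcell import env gives the robot as it stands.
- The arm moves only by the tool move_arm, never from a script. Its argument "targets" is a list of rows, each a list of 3 entries, a list of its own where there are three numbers: the shift along the tool's x, y, z in mm, then the turn, a rotation vector about the tool's x, y, z in units of 10 degrees (1.0 is 10 degrees), then the closure, from -1 (fully open) to 1 (shut). In form: [[[dx, dy, dz], [ax, ay, az], gripper], ...]. A call has 1 to 5 rows; each row is the pose to reach, as a shift and turn from the pose commanded when the call began, along the tool's axes at that moment; what a row does not reach only later rows make up. A row lasts 1/8 s, in which the tool goes at most 62.5 mm and 10.7 degrees, less where a joint would pass 70% of its speed; a pose out of reach is approached as far as the arm can. A call with a gripper value outside its range is refused whole. The fingers move at their own pace and stop on an object; "squeeze" is the grip in N (left out, the last holds). Time passes only in rows, so rows that repeat a pose let the fingers close. It gives the time, the measured TCP pose, the force, the opening and the grip force at its end, in the units of the state.
- env.get_state(): the state, without advancing time (a new reading comes with each control period).
- env.read_camera(name): name is "scene" or "top" or "wrist"; returns a dict with "pixels" (384x512x3 uint8, red, green, blue), "fovy" (degrees; the focal length in pixels is half the picture's height over the tangent of half this angle, whatever the lens; pixels are square), "cx", "cy" (the principal point, pixels), "extrinsics" (4x4, takes a point from world to camera coordinates); the wrist camera has in their place "mount" (4x4, takes a point from camera to tool coordinates, whose origin is the TCP and whose axes are the flange's). Camera axes: x right, y up, looking along -z (the intrinsics and any distortion apply to the point x, -y, -z); pixel columns grow to the right and rows downward; lengths in m; the calibration is good to about 2 mm. A picture is of the moment at which its call begins: read the wrist's pose just before it. There is no depth.
- env.hand_in(): hands the job in; it is judged then, once.
Trained networks look in a picture, given as the dict that the camera call returned (one of the last four; its "shot" number tells which), for a name from the list of things; names that differ only in an ending like _2 or _b are one class to them, and where a whole thing is asked for, a point or a joint stands for the part that bears it (a point fixed in the world has none). Each returns a list of dicts, best first, with "confidence" (0 to 1); they miss things now and then, are a little off and sometimes report something else, mostly with a low value. They report only what shows in the picture. A call takes as long as a camera call.
- env.spot_in(thing, picture): "centre" ([x, y, z] in m, in world coordinates, good to about 4 mm: the middle of the surface that is visible of it).
- env.regions_of(thing, picture): "mask" (384x512 bool, what is visible of it).
- env.landmark_of(thing, picture): "centre" ([x, y, z] in m, in world coordinates, good to about 4 mm: a listed point, or the origin of a listed thing).
The state is a dict: "clock": time; "joint_pos": joint angles; "qvel": joint speeds; "tau": joint torques, N m; "tcp_pos": TCP position; "orientation": TCP orientation; "wrist_force": force on the tool from outside, world axes, zero at the start; "ft_torque": the same for the moment, N m; "finger_gap": finger opening in m; "grip_force": force on a finger pad.
Only numpy, scipy, OpenCV 4.12 (cv2) and the standard library are available. Lean on these libraries where they do the work, as an engineer would, in place of code of your own. Each camera call takes 0.05 s, during which the arm holds its last target. There are 200 camera calls.

## Task

The white otoscope power unit has tripped: reset it by pulling its red knob out until it clicks into its detent, leaving it out for about a second, and then pushing it back fully home. Work gently, without wrenching the knob against its stops, leave the blue knob on the grey suction unit as it is and do not disturb the bottles, tin, toy apple or jar.

Things in the scene. Friction and masses are not known exactly. Their poses are not given: they have to be found in the camera images.
- lamp_unit: Bench unit fixed to the table, 160 deep (x) x 150 wide (y) x 140 mm high, white, with two black otoscope handles standing on its top at the rear, up to 235 mm above the table. Origin: centre of its underside, at table height. Its front face looks along its own -x, 80 mm from the origin; its top is clear for 60 mm behind the front edge. 
- lamp_unit_face (a point): Where the knob's stem leaves the white unit's front face: on the unit's centre line, 105 mm above the table; axes as the unit's. Stem: 12 mm diameter, level, along -x. Head: flat back, 44 mm diameter, 20 mm thick (6 mm rim, then a dome). How far it stands out varies and is NOT reported: at home the flat back is 40 to 56 mm from the face, the front 60 to 76 mm.
- suction_unit: Bench unit fixed to the table, 160 deep (x) x 150 wide (y) x 140 mm high, grey, with a glass jar with blue cap and a small gauge on its top at the rear, up to 250 mm above the table. Origin: centre of its underside, at table height. Its front face looks along its own -x, 80 mm from the origin; its top is clear for 60 mm behind the front edge. It may swap places with the white unit.
- suction_unit_face (a point): Where the knob's stem leaves the grey unit's front face: on the unit's centre line, 105 mm above the table; axes as the unit's. Stem: 12 mm diameter, level, along -x. Head: flat back, 44 mm diameter, 20 mm thick (6 mm rim, then a dome). How far it stands out varies and is NOT reported: at home the flat back is 40 to 56 mm from the face, the front 60 to 76 mm.
- red_knob (a joint): Travel (m) of the white unit's red mushroom knob from its home: 0 = fully home, growing as it is pulled straight out of the face. Over-centre: it resists with about 10 N at first, falling to nothing at 0.008, past which it snaps over by itself and stays at the out detent, 0.016, a hard stop; the same on the way back. The dome slips out of a pinch; hook the head from behind.
- blue_knob (a joint): The same for the grey unit's blue knob (0 = home).
- drops_red_mid (a point): Loose bystander, leave it alone: white dropper bottle with red cap, 28 mm diameter, 72 mm high; point at its centre, half-way up.
- drops_blue_mid (a point): Loose bystander, leave it alone: white dropper bottle with blue cap, 28 mm diameter, 72 mm high; point at its centre, half-way up.
- drops_white_mid (a point): Loose bystander, leave it alone: white dropper bottle with white cap, 28 mm diameter, 72 mm high; point at its centre, half-way up.
- tin_mid (a point): Loose bystander, leave it alone: pink lidded tin, 84 x 119 x 64 mm high; point at its centre, half-way up.
- apple_mid (a point): Loose bystander, leave it alone: red toy apple, 80 mm diameter, 79 mm high with its stalk; point on its axis 33 mm above the table.
- stick_jar_mid (a point): Loose bystander, leave it alone: glass jar with wooden spatulas, 68 mm diameter, 113 mm high with them; point on its axis 45 mm above the table.

How it is judged:
By the outcome, as a careful person would: the job done as asked, in the order asked, and still so for the second after the job is handed in, with the robot touching nothing.
It also fails if it takes over 54 s, if anything falls off the work surface, if the arm or the gripper's body presses on something with over 40 N, if the wrist force passes 120 N, or if a joint passes its speed limit or range.

## Working session

There is one attempt and no reset: what is moved stays moved. The work goes in short steps, Python scripts to look and compute and a tool call to move; the robot and the scene stay as the last step left them, time stands still between calls to the robot, and variables do not carry over. Pictures are saved under pics/ and viewed, at most 10 in all, crops included, and the job is handed in when it is done.

Besides the shell and the picture viewer there is one more tool, called after "Request:" as name([rows], argument=value, ...), one row to a line, values as JSON. move_arm: Moves the arm, as the interface text tells. Its arguments: {"type":"object","properties":{"targets":{"type":"array","items":{"type":"array"}},"squeeze":{"type":"number"}},"required":["targets"]}

```bash
mkdir -p pics; cat > h.py <<'E'
from workcell import env
import numpy as np, cv2
from scipy.spatial.transform import Rotation as R
def save(p,n): cv2.imwrite('pics/'+n,cv2.cvtColor(p['pixels'],cv2.COLOR_RGB2BGR))
E
python3 - <<'E'
from h import *
s=env.get_state(); print(s)
ps={n:env.read_camera(n) for n in('scene','top')}
save({'pixels':np.vstack([ps['scene']['pixels'],ps['top']['pixels']])[::1]},'a.png')
im=np.hstack([ps['scene']['pixels'],ps['top']['pixels']]);im=cv2.resize(im,(800,300),interpolation=cv2.INTER_AREA);save({'pixels':im},'a.png')
for n,p in ps.items():
  print(n,p['fovy'],p['cx'],p['cy'],np.round(p['extrinsics'],3).tolist(),[k for k in p])
  for t in ['lamp_unit','lamp_unit_face','suction_unit','suction_unit_face','drops_red_mid','drops_blue_mid','drops_white_mid','tin_mid','apple_mid','stick_jar_mid']:
    print(t,[(np.round(d['centre'],3).tolist(),round(d['confidence'],2)) for d in env.landmark_of(t,p)[:2]])
  for t in ['red_knob','blue_knob']: print(t,[(np.round(d['centre'],3).tolist(),round(d['confidence'],2)) for d in env.spot_in(t,p)[:2]])
E
```

```text
{'clock': 0.0, 'joint_pos': array([-1.26461402e+00,  3.14001273e-01,  4.49943239e-02,  1.30356644e+00,
       -1.16341487e-05,  1.43118411e+00]), 'qvel': array([ 0.00152259,  0.00122988,  0.00069146,  0.00171668,  0.00035046,
       -0.00089813]), 'tau': array([ 2.18569367e-04, -4.80624139e+01,  2.98536587e+01,  1.92328321e-02,
       -2.86136162e-05, -7.72380730e-06]), 'tcp_pos': array([ 0.24775841, -0.51834185,  0.23041462]), 'orientation': array([-8.84965307e-04,  9.75260700e-01,  2.21056052e-01, -7.97125708e-05]), 'wrist_force': array([ 0.12102964,  0.55322031, -0.16884318]), 'ft_torque': array([0.03746874, 0.00047524, 0.02856267]), 'grip_force': 0.0, 'finger_gap': 0.08558451641291909}
scene 55.635533031971455 254.89458030923655 200.47921883484713 [[0.183, 0.983, 0.012, -0.1], [-0.688, 0.12, 0.716, 0.305], [0.703, -0.139, 0.698, -1.417], [0.0, 0.0, 0.0, 1.0]] ['pixels', 'fovy', 'cx', 'cy', 'extrinsics', 'shot']
lamp_unit [([0.66, -0.178, -0.002], 0.7)]
lamp_unit_face [([0.58, -0.194, 0.103], 0.7), ([0.65, 0.001, 0.042], 0.3)]
suction_unit [([0.62, 0.173, -0.001], 0.57), ([0.545, 
[... 615 characters left out ...]
34, -0.011, 0.991, -1.117], [0.0, 0.0, 0.0, 1.0]] ['pixels', 'fovy', 'cx', 'cy', 'extrinsics', 'shot']
lamp_unit [([0.658, -0.18, -0.0], 0.71)]
lamp_unit_face [([0.581, -0.198, 0.107], 0.73)]
suction_unit []
suction_unit_face [([0.54, 0.186, 0.106], 0.71)]
drops_red_mid [([0.511, -0.43, 0.03], 0.58), ([0.654, 0.001, 0.035], 0.45)]
drops_blue_mid [([0.548, 0.026, 0.043], 0.42)]
drops_white_mid [([0.439, -0.015, 0.031], 0.49)]
tin_mid [([0.358, 0.391, 0.033], 0.92)]
apple_mid [([0.513, -0.428, 0.03], 0.7)]
stick_jar_mid [([0.775, -0.002, 0.046], 0.67), ([0.44, -0.011, 0.034], 0.53)]
red_knob [([0.773, -0.002, 0.066], 0.7), ([0.532, -0.206, 0.12], 0.59)]
blue_knob [([0.485, 0.193, 0.11], 0.75)]
```

View pics/a.png

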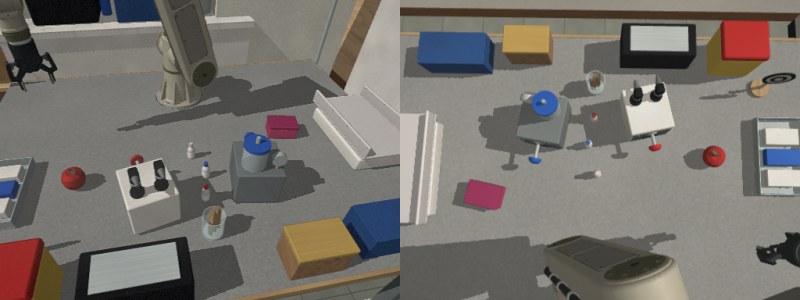

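```bash
python3 - <<'E'
from h import *
p=env.read_camera('top'); im=p['pixels']
c=im[90:210,260:420]; save({'pixels':cv2.resize(c,(800,600),interpolation=cv2.INTER_CUBIC)},'b.png')
E
```

```text
(no output)
```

View pics/b.png

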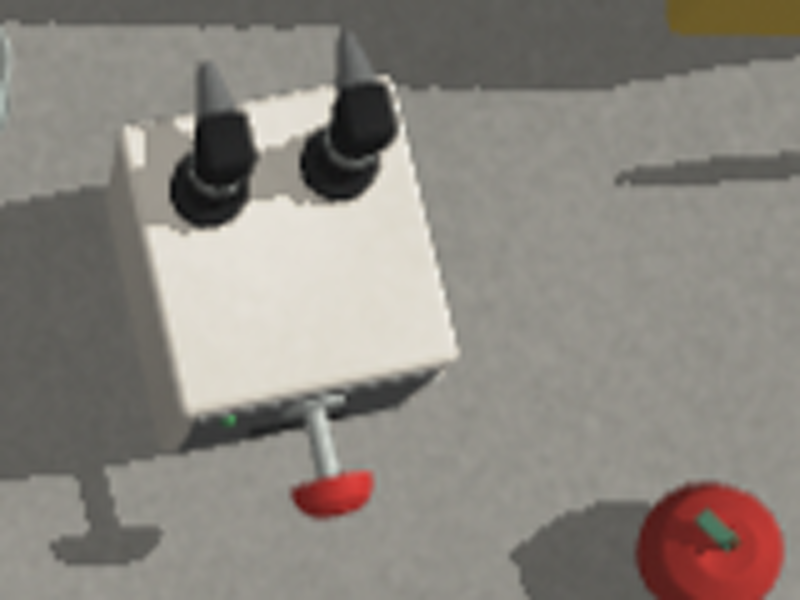

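The crop shows the white unit's top corners (crop px 188,415 / 457,357 / 390,75 / 124,127) and the red knob, its rim ends at about (293,493) and (373,475).

```bash
cat >> h.py <<'E'
def ray(p,uv,T_cw=None):
    f=p['pixels'].shape[0]/2/np.tan(np.radians(p['fovy'])/2)
    E=np.linalg.inv(p['extrinsics']) if T_cw is None else T_cw
    d=np.array([(uv[0]-p['cx'])/f,-(uv[1]-p['cy'])/f,-1.])
    return E[:3,3],E[:3,:3]@d
def onz(p,uv,z,T=None):
    o,d=ray(p,uv,T); return o+d*(z-o[2])/d[2]
def tcpT(s):
    T=np.eye(4);q=s['orientation'];T[:3,:3]=R.from_quat(np.r_[q[1:],q[0]]).as_matrix();T[:3,3]=s['tcp_pos'];return T
def rel(s,pos,yaw):
    "shift (mm, tool axes) and turn (10deg) to tool-down pose with tool x at yaw"
    T=tcpT(s);Rt=np.column_stack([[np.cos(yaw),np.sin(yaw),0],[np.sin(yaw),-np.cos(yaw),0],[0,0,-1]])
    return np.round(T[:3,:3].T@(np.array(pos)-T[:3,3])*1000,1),np.round(np.degrees(R.from_matrix(T[:3,:3].T@Rt).as_rotvec())/10,3)
E
python3 - <<'E'
from h import *
p=env.read_camera('top');g=lambda a,z:onz(p,(a[0]/5+260-.4,a[1]/5+90-.4),z)
c=np.array([g(a,.14) for a in [(188,415),(457,357),(390,75),(124,127)]]);print(c.round(4))
fl,fr,br,bl=c
for a,b in((bl,fl),(br,fr)): d=a-b;print('yaw side',np.degrees(np.arctan2(d[1],d[0])),np.hypot(*d[:2]))
for a,b in((fl,fr),(bl,br)): d=a-b;print('yaw front',np.degrees(np.arctan2(-d[0],d[1])),np.hypot(*d[:2]))
print('centre',c.mean(0),'front mid',(fl+fr)/2)
h=[g(a,.105) for a in [(293,493),(373,475),(315,410),(327,475)]];print(np.round(h,4))
s=env.get_state()
yaw=np.radians(12.5); print(rel(s,[.545,-.204,.24],yaw))
E
```

```text
[[ 0.5661 -0.1285  0.14  ]
 [ 0.5993 -0.2676  0.14  ]
 [ 0.7504 -0.2339  0.14  ]
 [ 0.7195 -0.0937  0.14  ]]
yaw side 12.77316568297035 0.15723228502200917
yaw side 12.568313771959104 0.1548160016244629
yaw front 13.415473663728008 0.14305989149519313
yaw front 12.448576431717635 0.14360672538004599
centre [ 0.65884882 -0.180919    0.14      ] front mid [ 0.58273696 -0.19803182  0.14      ]
[[ 0.5312 -0.1878  0.105 ]
 [ 0.5416 -0.2303  0.105 ]
 [ 0.5761 -0.1996  0.105 ]
 [ 0.5412 -0.2059  0.105 ]]
(array([ 403.8, -156. ,   -8.7]), array([1.000e-03, 0.000e+00, 1.304e+00]))
```

```bash
python3 - <<'E'
from h import *
print(rel(env.get_state(),[.5605,-.2022,.235],np.radians(12.7)))
E
```

```text
(array([ 418.5, -150.9,   -3.7]), array([1.000e-03, 0.000e+00, 1.284e+00]))
```

Request:
move_arm([
  [[55,-20,-2],[0,0,0.3],-1],
  [[110,-40,-4],[0,0,0.6],-1],
  [[165,-60,-4],[0,0,0.9],-1],
  [[220,-80,-4],[0,0,1.28],-1],
  [[270,-98,-4],[0,0,1.28],-1],
])

```text
clock: 2.02
tcp_pos: [0.4506, -0.3125, 0.2355]
orientation: [0.0, 0.994, 0.111, 0.0]
wrist_force: [-0.2, -1.5, -0.3]
finger_gap: 0.0855
grip_force: 0.0
```

```bash
python3 - <<'E'
from h import *
s=env.get_state();print(s['tcp_pos'],rel(s,[.5605,-.2022,.235],np.radians(12.7)))
E
```

```text
[ 0.4505507  -0.31246032  0.23554234] (array([131.5, -83.3,   0.5]), array([ 0.003, -0.002,  0.003]))
```

Request:
move_arm([
  [[40,-27,0],[0,0,0],-1],
  [[85,-55,0],[0,0,0],-1],
  [[120,-77,0],[0,0,0],-1],
  [[131,-83,0],[0,0,0],-1],
  [[131,-83,0],[0,0,0],-1],
])

```text
clock: 2.65
tcp_pos: [0.5589, -0.2038, 0.2351]
orientation: [0.0, 0.994, 0.112, -0.0]
wrist_force: [-0.3, -1.0, -0.3]
finger_gap: 0.0853
grip_force: 0.0
```

```bash
python3 - <<'E'
from h import *
s=env.get_state();print(s['tcp_pos'],rel(s,[.5605,-.2022,.235],np.radians(12.7)))
p=env.read_camera('wrist');save(p,'c.png');print(p['fovy'],p['cx'],p['cy'],p['mount'].round(3).tolist())
T=tcpT(s)@p['mount']
np.save('T.npy',T)
f=192/np.tan(np.radians(p['fovy'])/2)
ux=np.array([.9755,.2198,0])
def pr(X):
    c=np.linalg.inv(T)@np.r_[X,1];return (p['cx']+f*c[0]/-c[2],p['cy']-f*c[1]/-c[2])
F=np.array([.581,-.1976,.105])
print('face',pr(F),'back42',pr(F-.042*ux),'tip',pr(F-.062*ux))
E
```

```text
[ 0.55894022 -0.20384067  0.23508263] (array([ 1.9, -1.3,  0.1]), array([0.001, 0.003, 0.012]))
62.98534567922482 252.10816118888238 190.74733852784803 [[-0.001, 0.945, 0.327, 0.084], [1.0, 0.0, 0.001, -0.0], [0.001, 0.327, -0.945, -0.143], [0.0, 0.0, 0.0, 1.0]]
face (np.float64(251.3614057872013), np.float64(155.2254001693449)) back42 (np.float64(251.3305447055825), np.float64(199.56882024123462)) tip (np.float64(251.31684863471517), np.float64(219.24831920707948))
```

View pics/c.png

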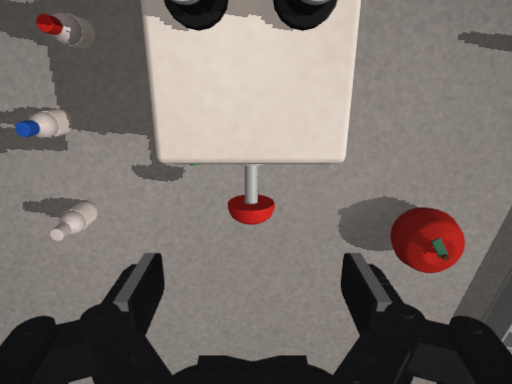

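```bash
python3 - <<'E'
from h import *
s=env.get_state();print(s['joint_pos'].round(3))
p=env.read_camera('wrist');T=np.load('T.npy');ux=np.array([.9755,.2198,0]);F=np.array([.581,-.1976,.105])
for uv,z in [((251,163),.138),((228,203),.105),((274,203),.105),((251,196),.126),((251,223),.105)]:
    X=onz(p,uv,z,T);print(uv,X.round(4),'dist from face',round(float((F-X)@ux)*1000,1))
E
```

```text
[-4.860e-01  3.520e-01  1.100e-01  1.329e+00 -1.000e-03  2.433e+00]
(251, 163) [ 0.5821 -0.1972  0.138 ] dist from face -1.2
(228, 203) [ 0.5319 -0.1863  0.105 ] dist from face 45.5
(274, 203) [ 0.5414 -0.2282  0.105 ] dist from face 45.4
(251, 196) [ 0.5509 -0.2042  0.126 ] dist from face 30.8
(251, 223) [ 0.5166 -0.2118  0.105 ] dist from face 65.9
```

Request:
move_arm([
  [[0,0,0],[0,0,-1],-1],
  [[0,0,0],[0,0,-2],-1],
  [[0,0,0],[0,0,-3],-1],
  [[0,0,0],[0,0,-4],-1],
  [[0,0,0],[0,0,-5],-1],
])

```text
clock: 3.38
tcp_pos: [0.5577, -0.2057, 0.2355]
orientation: [0.0, 0.853, 0.522, -0.0]
wrist_force: [0.2, 0.4, -0.3]
finger_gap: 0.0856
grip_force: 0.0
```

Request:
move_arm([
  [[0,0,0],[0,0,-1],-1],
  [[0,0,0],[0,0,-2],-1],
  [[0,0,0],[0,0,-3],-1],
  [[0,0,0],[0,0,-4],-1],
  [[0,0,0],[0,0,-5],-1],
])

```text
clock: 4.0
tcp_pos: [0.5577, -0.2057, 0.2355]
orientation: [0.0, 0.552, 0.834, -0.0]
wrist_force: [0.5, -0.1, -0.3]
finger_gap: 0.0855
grip_force: 0.0
```

Request:
move_arm([
  [[0,0,0],[0,0,-1],-1],
  [[0,0,0],[0,0,-2],-1],
  [[0,0,0],[0,0,-3],-1],
  [[0,0,0],[0,0,-4],-1],
  [[0,0,0],[0,0,-5],-1],
])

```text
clock: 4.62
tcp_pos: [0.5577, -0.2057, 0.2355]
orientation: [-0.0, 0.148, 0.989, -0.0]
wrist_force: [0.5, -0.2, -0.1]
finger_gap: 0.0854
grip_force: 0.0
```

Request:
move_arm([
  [[0,0,0],[0,0,-1],-1],
  [[0,0,0],[0,0,-2],-1],
  [[0,0,0],[0,0,-3],-1],
  [[0,0,0],[0,0,-3],-1],
])

```text
clock: 5.12
tcp_pos: [0.5579, -0.2055, 0.2355]
orientation: [-0.0, -0.109, 0.994, -0.0]
wrist_force: [-0.0, -0.4, -0.9]
finger_gap: 0.0855
grip_force: 0.0
```

```bash
python3 - <<'E'
from h import *
s=env.get_state();ux=np.array([.9755,.2198,0]);F=np.array([.581,-.1976,0])
q=F-.0225*ux
print(s['clock'],s['tcp_pos'],[rel(s,[q[0],q[1],z],np.radians(192.7)) for z in(.15,.09)],s['wrist_force'])
p=env.read_camera('wrist');save(p,'d.png')
T=tcpT(s)@p['mount'];np.save('T.npy',T)
E
```

```text
5.125 [ 0.55786199 -0.20548997  0.23548466] [(array([-1.8,  2.6, 85.5]), array([-0.002, -0.001, -0.02 ])), (array([ -1.8,   2.7, 145.5]), array([-0.002, -0.001, -0.02 ]))] [-0.01429381 -0.44568647 -0.94293867]
```

View pics/d.png

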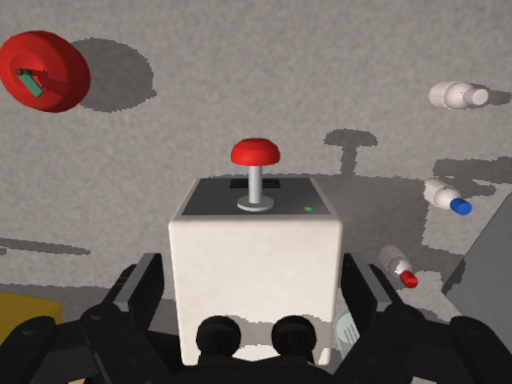

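The head's rim runs from about (231,158) to (280,158), and the stem meets the face at (255,203). The apple is well clear at the left.

```bash
python3 - <<'E'
from h import *
p=env.read_camera('wrist');T=np.load('T.npy');ux=np.array([.9755,.2198,0]);uy=np.array([-.2198,.9755,0]);F=np.array([.581,-.1976,.105])
for uv,z in [((255,203),.105),((231,160),.105),((280,160),.105),((255,165),.105),((255,138),.105),((172,219),.14),((340,219),.14)]:
    X=onz(p,uv,z,T);print(uv,X.round(4),'dist',round(float((F-X)@ux)*1000,1),'lat',round(float((X-F)@uy)*1000,1))
E
```

```text
(255, 203) [ 0.5785 -0.1977  0.105 ] dist 2.4 lat 0.4
(231, 160) [ 0.543  -0.2276  0.105 ] dist 43.6 lat -20.9
(280, 160) [ 0.5336 -0.1849  0.105 ] dist 43.5 lat 22.8
(255, 165) [ 0.5429 -0.2057  0.105 ] dist 39.0 lat 0.5
(255, 138) [ 0.5193 -0.211   0.105 ] dist 63.2 lat 0.5
(172, 219) [ 0.5941 -0.2652  0.14  ] dist 2.1 lat -68.8
(340, 219) [ 0.564 -0.129  0.14 ] dist 1.5 lat 70.7
```

Request:
move_arm([
  [[-1,2,30],[0,0,0],-1],
  [[-2,2,60],[0,0,0],-1],
  [[-2,2,90],[0,0,0],-1],
  [[-2,2,90],[0,0,0],-1],
])

```text
clock: 5.72
tcp_pos: [0.5583, -0.2011, 0.1429]
orientation: [-0.002, -0.11, 0.994, 0.001]
wrist_force: [0.9, -0.5, 0.3]
finger_gap: 0.0853
grip_force: 0.0
```

Request:
move_arm([
  [[0,-1,20],[0,0,0],-1],
  [[0,-1,38],[0,0,0],-1],
  [[0,-1,54],[0,0,0],-1],
  [[0,-1,54],[0,0,0],-1],
])

```text
clock: 6.22
tcp_pos: [0.5599, -0.2026, 0.0908]
orientation: [-0.001, -0.111, 0.994, 0.0]
wrist_force: [-0.8, -0.8, -0.1]
finger_gap: 0.0856
grip_force: 0.0
```

Request:
move_arm([
  [[0,0,0],[0,0,0],0.2],
  [[0,0,0],[0,0,0],0.5],
  [[0,0,0],[0,0,0],0.5],
  [[0,0,0],[0,0,0],0.5],
  [[0,0,0],[0,0,0],0.5],
], squeeze=20)

```text
clock: 6.85
tcp_pos: [0.5605, -0.2028, 0.0914]
orientation: [0.0, -0.111, 0.994, -0.0]
wrist_force: [-0.2, 0.5, 0.3]
finger_gap: 0.0213
grip_force: 0.0
```

```bash
python3 - <<'E'
from h import *
s=env.get_state();p=env.read_camera('wrist');save(p,'e.png');print(s['clock'],s['tcp_pos'],s['wrist_force'],s['finger_gap'])
F=np.array([.581,-.1976,.105]);d=s['tcp_pos']-F;print('dist',-d@[.9755,.2198,0],'lat',d@[-.2198,.9755,0])
E
```

```text
6.85 [ 0.56050203 -0.20276521  0.09138953] [-0.23342012  0.48929396  0.29304664] 0.021288881842593834
dist 0.021131081371013938 lat -0.0005332077839096902
```

View pics/e.png

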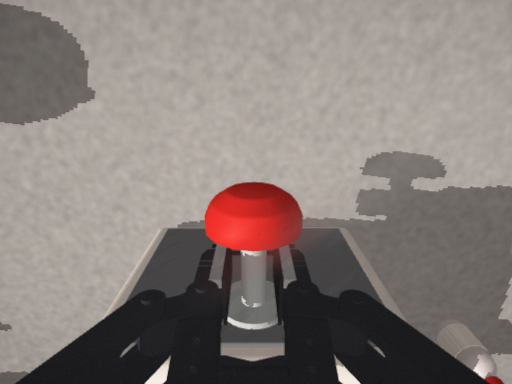

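The fingers straddle the stem (column 253) behind the red head, clear on both sides.

Request:
move_arm([
  [[4,0,0],[0,0,0],0.5],
  [[7,0,0],[0,0,0],0.5],
  [[10,0,0],[0,0,0],0.5],
  [[12,0,0],[0,0,0],0.5],
])

```text
clock: 7.4
tcp_pos: [0.5495, -0.2052, 0.0915]
orientation: [0.001, -0.111, 0.994, 0.0]
wrist_force: [6.1, 1.9, -3.0]
finger_gap: 0.0214
grip_force: 3.2
```

Request:
move_arm([
  [[1,0,0],[0,0,0],0.5],
  [[2,0,0],[0,0,0],0.5],
  [[3,0,0],[0,0,0],0.5],
])

```text
clock: 7.78
tcp_pos: [0.5488, -0.2054, 0.0916]
orientation: [0.003, -0.112, 0.994, 0.0]
wrist_force: [9.3, 2.7, -4.5]
finger_gap: 0.0212
grip_force: 4.8
```

Request:
move_arm([
  [[1.5,0,0],[0,0,0],0.5],
  [[3,0,0],[0,0,0],0.5],
  [[4,0,0],[0,0,0],0.5],
  [[4,0,0],[0,0,0],0.5],
])

```text
clock: 8.28
tcp_pos: [0.5421, -0.2069, 0.0913]
orientation: [0.0, -0.111, 0.994, -0.0]
wrist_force: [1.6, 1.3, -0.7]
finger_gap: 0.0214
grip_force: 0.9
```

Request:
move_arm([
  [[1.5,0,0],[0,0,0],0.5],
  [[3,0,0],[0,0,0],0.5],
  [[3,0,0],[0,0,0],0.5],
])

```text
clock: 8.65
tcp_pos: [0.5385, -0.2077, 0.0913]
orientation: [-0.0, -0.111, 0.994, -0.0]
wrist_force: [-0.9, 0.4, 0.5]
finger_gap: 0.0214
grip_force: 0.0
```

```bash
python3 - <<'E'
from h import *
s=env.get_state();p=env.read_camera('wrist');save(p,'f.png');print(s['clock'],s['tcp_pos'],s['wrist_force'],s['finger_gap'])
F=np.array([.581,-.1976,.105]);d=s['tcp_pos']-F;print('dist',-d@[.9755,.2198,0],'lat',d@[-.2198,.9755,0])
E
```

```text
8.65 [ 0.53846931 -0.20773015  0.09125398] [-0.85805016  0.44086838  0.47554333] 0.021400225903523223
dist 0.043715294991916905 lat -0.0005337182976491473
```

View pics/f.png

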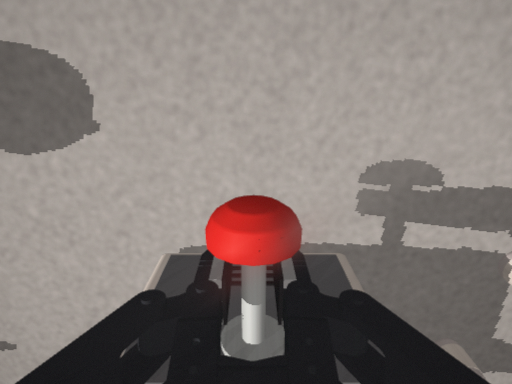

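The head now stands clearly further out, ahead of the fingers with no load: it is in the detent.

Request:
move_arm([
  [[-4,0,0],[0,0,0],0.5],
  [[-6,0,0],[0,0,0],0.5],
  [[-6,0,-20],[0,0,0],0.5],
  [[-6,0,-55],[0,0,0],0.5],
  [[-6,0,-85],[0,0,0],0.5],
])

```text
clock: 9.32
tcp_pos: [0.5451, -0.2062, 0.1773]
orientation: [0.0, -0.111, 0.994, -0.0]
wrist_force: [-0.1, -0.2, 0.2]
finger_gap: 0.0213
grip_force: 0.0
```

Request:
move_arm([
  [[0,0,0],[0,0,0],0.6],
  [[30,0,0],[0,0,0],1],
  [[60,0,0],[0,0,0],1],
  [[72,0,0],[0,0,0],1],
  [[72,0,0],[0,0,0],1],
])

```text
clock: 9.95
tcp_pos: [0.4743, -0.2222, 0.1759]
orientation: [-0.0, -0.11, 0.994, 0.0]
wrist_force: [1.1, -0.1, -0.6]
finger_gap: 0.0002
grip_force: 0.0
```

```bash
python3 - <<'E'
from h import *
s=env.get_state();print(s['clock'],s['tcp_pos'],s['wrist_force'],s['finger_gap'])
F=np.array([.581,-.1976,.105]);d=s['tcp_pos']-F;print('dist',-d@[.9755,.2198,0],'lat',d@[-.2198,.9755,0])
for c in('top','wrist'):
  p=env.read_camera(c);print(c,[(np.round(e['centre'],3),round(-(e['centre']-F)@[.9755,.2198,0],4),e['confidence']) for e in env.spot_in('red_knob',p)[:2]])
save(p,'g.png')
E
```

```text
9.95 [ 0.47430431 -0.22221246  0.17594685] [ 1.09660428 -0.13565654 -0.55287269] 0.00021814403045142464
dist 0.10949146325782641 lat -0.0005577406882195205
top [(array([ 0.52 , -0.204,  0.112]), np.float64(0.0608), 0.62)]
wrist [(array([ 0.571, -0.199,  0.051]), np.float64(0.0101), 0.67), (array([ 0.51 , -0.214,  0.104]), np.float64(0.0733), 0.52)]
```

View pics/g.png

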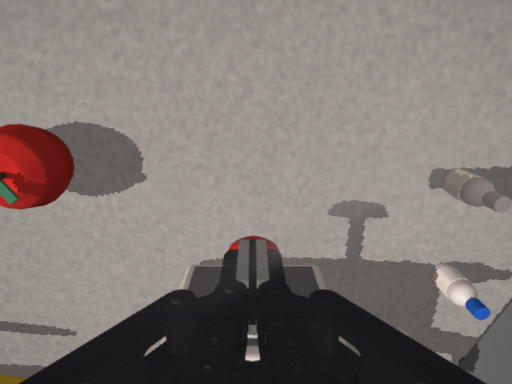

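The fingers hang in front of the knob, red dome just showing behind them at (253,240). The knob has been out for over a second, so I lower now.

Request:
move_arm([
  [[0,0,30],[0,0,0],1],
  [[0,0,60],[0,0,0],1],
  [[0,0,87],[0,0,0],1],
  [[0,0,87],[0,0,0],1],
])

```text
clock: 10.65
tcp_pos: [0.4736, -0.2209, 0.0873]
orientation: [-0.002, -0.111, 0.994, 0.001]
wrist_force: [0.1, 0.6, -0.1]
finger_gap: 0.0003
grip_force: 0.0
```

Request:
move_arm([
  [[-4,0,0],[0,0,0],1],
  [[-8,0,0],[0,0,0],1],
  [[-12,0,0],[0,0,0],1],
  [[-15,0,0],[0,0,0],1],
])

```text
clock: 11.15
tcp_pos: [0.4899, -0.219, 0.0899]
orientation: [0.0, -0.111, 0.994, -0.0]
wrist_force: [0.9, 0.0, 0.3]
finger_gap: -0.0004
grip_force: 0.0
```

Request:
move_arm([
  [[-1.5,0,0],[0,0,0],1],
  [[-3,0,0],[0,0,0],1],
  [[-4.5,0,0],[0,0,0],1],
  [[-5,0,0],[0,0,0],1],
])

```text
clock: 11.65
tcp_pos: [0.4938, -0.2177, 0.0891]
orientation: [-0.0, -0.111, 0.994, 0.0]
wrist_force: [-0.5, 0.5, -0.4]
finger_gap: -0.0
grip_force: 0.0
```

Request:
move_arm([
  [[-1.5,0,0],[0,0,0],1],
  [[-3,0,0],[0,0,0],1],
  [[-4,0,0],[0,0,0],1],
  [[-4,0,0],[0,0,0],1],
])

```text
clock: 12.15
tcp_pos: [0.4953, -0.2172, 0.0888]
orientation: [-0.003, -0.11, 0.994, -0.0]
wrist_force: [-9.5, -2.7, 2.2]
finger_gap: -0.0001
grip_force: 4.4
```

Request:
move_arm([
  [[-1,0,0],[0,0,0],1],
  [[-2,0,0],[0,0,0],1],
  [[-3,0,0],[0,0,0],1],
  [[-3,0,0],[0,0,0],1],
])

```text
clock: 12.65
tcp_pos: [0.4998, -0.2162, 0.0889]
orientation: [-0.001, -0.111, 0.994, 0.0]
wrist_force: [-3.6, -1.0, -0.1]
finger_gap: 0.0005
grip_force: 1.9
```

Request:
move_arm([
  [[-1.5,0,0],[0,0,0],1],
  [[-3,0,0],[0,0,0],1],
  [[-4,0,0],[0,0,0],1],
  [[-4,0,0],[0,0,0],1],
])

```text
clock: 13.15
tcp_pos: [0.5056, -0.2153, 0.0896]
orientation: [0.001, -0.111, 0.994, -0.0]
wrist_force: [-0.1, 0.4, -0.5]
finger_gap: -0.0003
grip_force: 0.0
```

Request:
move_arm([
  [[-1.5,0,0],[0,0,0],1],
  [[-3,0,0],[0,0,0],1],
  [[-4,0,0],[0,0,0],1],
  [[-4,0,0],[0,0,0],1],
])

```text
clock: 13.65
tcp_pos: [0.5089, -0.2144, 0.0893]
orientation: [0.0, -0.111, 0.994, -0.0]
wrist_force: [0.8, -0.1, 0.4]
finger_gap: -0.0002
grip_force: 0.0
```

Request:
move_arm([
  [[-1,0,0],[0,0,0],1],
  [[-1.5,0,0],[0,0,0],1],
  [[-1.5,0,0],[0,0,0],1],
])

```text
clock: 14.02
tcp_pos: [0.5097, -0.2141, 0.0892]
orientation: [-0.001, -0.111, 0.994, -0.0]
wrist_force: [-3.2, -0.1, -0.2]
finger_gap: -0.0001
grip_force: 1.5
```

Request:
move_arm([
  [[10,0,0],[0,0,0],1],
  [[30,0,0],[0,0,0],1],
  [[50,0,-20],[0,0,0],1],
  [[60,0,-70],[0,0,0],1],
  [[60,0,-110],[0,0,0],1],
])

```text
clock: 14.65
tcp_pos: [0.4509, -0.2275, 0.201]
orientation: [0.0, -0.111, 0.994, -0.0]
wrist_force: [0.8, -0.9, 0.1]
finger_gap: 0.0
grip_force: 0.0
```

Request:
move_arm([
  [[40,0,0],[0,0,0],1],
  [[60,0,0],[0,0,0],1],
  [[60,0,0],[0,0,0],1],
])

```text
clock: 15.02
tcp_pos: [0.3919, -0.2405, 0.199]
orientation: [0.0, -0.11, 0.994, 0.0]
wrist_force: [0.8, 0.2, 0.0]
finger_gap: -0.0001
grip_force: 0.0
```

```bash
python3 - <<'E'
from h import *
s=env.get_state();print(s['clock'],s['tcp_pos'],s['wrist_force'])
p=env.read_camera('top');c=p['pixels'][90:210,260:420]; save({'pixels':cv2.resize(c,(800,600),interpolation=cv2.INTER_CUBIC)},'i.png')
E
```

```text
15.025 [ 0.39193766 -0.24050484  0.19903342] [0.83416862 0.17971275 0.00935643]
```

View pics/i.png

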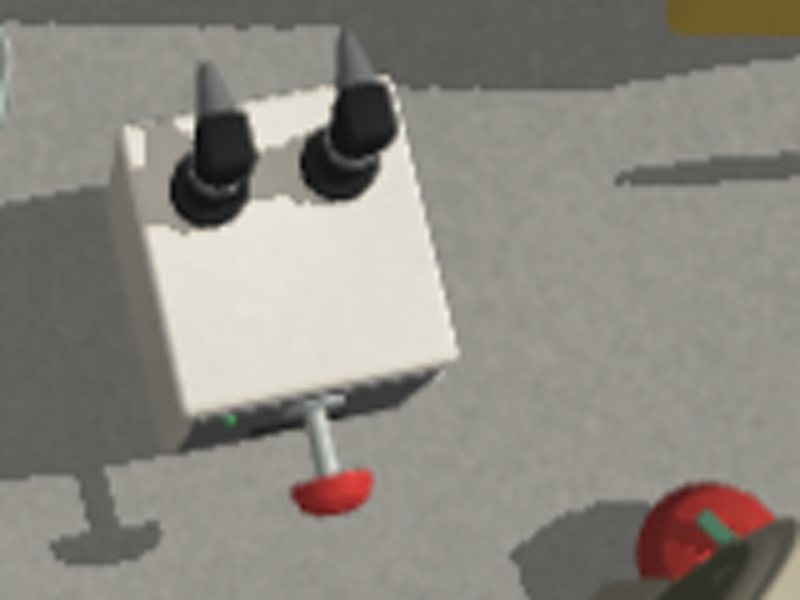

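The knob is back exactly where it started (rim ends at about 293,490 and 373,472), and the apple has not moved. I'm handing in.

```bash
python3 -c "
from h import *
print(env.hand_in())"
```

```text
the job is handed in; nothing more can be done
None
```

The white unit's red knob was pulled out to its detent, left out for well over a second, then pushed back home with at most about 10 N at the wrist; the arm touched nothing else, and the job is handed in at about 15 s.

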